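# Set the forming punches in their blocks

### The job

Stand each of the four wooden forming punches upright, head down, on the floor of the hollow made for it: the large round one in the largest round hollow, the middle one in the middle hollow, the small one in the smallest, and the bar-headed one in the oblong trough. Set them down gently rather than dropping them, let go of all of them, and leave the tapered mandrel and the plain offcut where they are.

Things in the scene. Friction and masses are not known exactly. Their poses are not given: they have to be found in the camera images.
- shank_large (a point): Largest round forming punch of turned brown wood, standing head down on the bench: a short round head 64 mm in diameter (widest from 6 to 16 mm above its flat foot, the foot's edge bevelled in by 4 mm, then tapering in to the shank at 28 mm) and above it a plain round shank 20 mm in diameter; 90 mm tall in all. The point is its centre, on the axis, 45 mm above the foot; z runs up the shank. About 0.16 kg.
- shank_middle (a point): Middle-sized round forming punch of turned brown wood, standing head down on the bench: a short round head 48 mm in diameter (widest from 6 to 16 mm above its flat foot, the foot's edge bevelled in by 4 mm, then tapering in to the shank at 28 mm) and above it a plain round shank 20 mm in diameter; 90 mm tall in all. The point is its centre, on the axis, 45 mm above the foot; z runs up the shank. About 0.11 kg.
- shank_small (a point): Smallest round forming punch of turned brown wood, standing head down on the bench: a short round head 32 mm in diameter (widest from 6 to 16 mm above its flat foot, the foot's edge bevelled in by 4 mm, then tapering in to the shank at 28 mm) and above it a plain round shank 20 mm in diameter; 90 mm tall in all. The point is its centre, on the axis, 45 mm above the foot; z runs up the shank. About 0.06 kg.
- shank_bar (a point): Bar-headed forming punch of brown wood, standing head down on the bench: an oblong head 64 mm long (its x) by 26 mm wide (its y), 20 mm high (the lowest 5 mm is 58 by 20 mm), and above it a plain square shank 20 by 20 mm with its sides along x and y; 90 mm tall in all. The point is its centre, on the axis, 45 mm above the foot; z runs up the shank. About 0.10 kg.
- hollow_large (a point): Largest block: 104 mm square, 40 mm high block of light wood with one round flat-floored hollow in the middle of its top, 76 mm in diameter and 14 mm deep, straight walls. It lies loose on the bench. The point is the centre of the hollow's floor, 26 mm above the bench; z up, x and y along the block's sides.
- hollow_middle (a point): Middle-sized block: 92 mm square, 40 mm high block of light wood with one round flat-floored hollow in the middle of its top, 60 mm in diameter and 14 mm deep, straight walls. It lies loose on the bench. The point is the centre of the hollow's floor, 26 mm above the bench; z up, x and y along the block's sides.
- hollow_small (a point): Smallest square block: 76 mm square, 40 mm high block of light wood with one round flat-floored hollow in the middle of its top, 44 mm in diameter and 14 mm deep, straight walls. It lies loose on the bench. The point is the centre of the hollow's floor, 26 mm above the bench; z up, x and y along the block's sides.
- hollow_bar (a point): Block with a trough: 104 mm (its x) by 70 mm (its y), 40 mm high, of light wood, with one oblong flat-floored hollow in the middle of its top, 76 mm along x by 38 mm along y and 14 mm deep, straight walls. It lies loose on the bench. The point is the centre of the hollow's floor, 26 mm above the bench; z up.
- mandrel_center (a point): Bystander: a tapered steel ring mandrel standing on its wide end, 40 mm across at the foot, 22 mm at the top, 85 mm tall, without a head, to the left of the work. The point is its centre, 42.5 mm up.
- offcut_center (a point): Bystander: a plain wooden offcut, 45 by 45 mm and 40 mm high, without a hollow, to the right of the work. The point is its centre, 20 mm up.
Things that resemble listed ones, but are neither listed nor needed, are in the scene too. What is shaped like the part that bears hollow_bar but green or white is not meant. Leave any black look-alike of the part that bears hollow_large alone.

How it is judged:
By the outcome, as a careful person would: the job done as asked, in the order asked, and still so for the second after the job is handed in, with the robot touching nothing.
It also fails if it takes over 109 s, if anything falls off the work surface, if the arm or the gripper's body presses on something with over 40 N, if the wrist force passes 120 N, or if a joint passes its speed limit or range.

### The arm

A 6-joint arm with a two-finger parallel gripper is mounted at the origin on the work surface. World frame = base frame: x ahead of the robot, y to its left, z up, the work surface at z = 0. Lengths are in m, angles in rad, forces in N, time in s.
With the tool pointing down it reaches from about 0.35 to 0.775 m from the base axis. Payload 7.3 kg.
Tool frame: the origin (TCP) lies at the very end of the fingers, on their centre line; the grasp point (between the pads) lies 19 mm behind it; x points along the fingers, y is the direction in which the jaws open and shut, and the axes are right-handed (so a half turn about x gives the same grasp; the last joint's range is limited). The gripper opens to 92 mm and grips with 3 to 60 N. Pads are 19 mm wide; open, the fingers measure 130 mm over their backs; the gripper's body (75 mm by 190 mm) begins 47 mm behind the grasp point.
Start: joints at [-1.261, 0.342, 1.524, -0, 1.275, -0.146], TCP at [0.231, -0.471, 0.227] pointing down, gripper open.
Joint ranges: [-2.53, 2.53], [-0.77, 2.02], [0.04, 2.7], [-1, 4.14], [0.28, 2.66], [-3.11, 3.11]. Speed limits (rad/s): [2.57, 2.57, 3.14, 3.14, 3.14, 3.14].

### API

Orientations are given as [roll, pitch, yaw] about the fixed x, y, z axes, in that order (R = Rz(yaw) Ry(pitch) Rx(roll)).
In Python, from cell import observe, vision, job gives the robot as it stands.
- The arm moves only by the tool send_rows, never from a script. Its argument "motion" is a list of rows, each an object with "hand": the opening, from -1 (shut) to 1 (fully open), so that 0 is half open; "slide": the shift along the tool's x, y, z in mm, a list of three; "spin": the turn about the tool's x in rad. In form: [{"hand": hand, "slide": [tx, ty, tz], "spin": spin}, ...]. A call has 1 to 8 rows; each row shifts and turns the pose as measured when the row begins, along the tool's axes as they then stand; what a row does not reach is not made up. A row lasts 1/10 s, in which the tool goes at most 50 mm and 8.59 degrees, less where a joint would pass 70% of its speed; a pose out of reach is approached as far as the arm can. A call with a gripper value outside its range is refused whole. The fingers move at their own pace and stop on an object; "grip_force" is the grip in N (left out, the last holds). Time passes only in rows, so rows that do not move let the fingers close. It gives the time, the measured TCP pose, the force and the opening at its end, in the units of the state.
- observe(): the state, without advancing time (a new reading comes with each control period).
- vision.read_camera(name): name is "scene" or "top"; returns a dict with "pixels" (384x512x3 uint8, blue, green, red), "range_z" (384x512 float32, m along the optical axis (not along the pixel's ray), 0 where there is no reading), "fx", "fy", "cx", "cy" (pixels), "world_from_camera" (4x4, takes a point from camera to world coordinates). Camera axes: x right, y down, z forward; pixel columns grow to the right and rows downward; lengths in m; the calibration is good to about 2 mm. A picture is of the moment at which its call begins.
- job.hand_in(): hands the job in, once; it reports no verdict.
Trained networks look in a picture, given as the dict that the camera call returned (one of the last four; its "shot" number tells which), for a name from the list of things; names that differ only in an ending like _2 or _b are one class to them, and where a whole thing is asked for, a point or a joint stands for the part that bears it (a point fixed in the world has none). Each returns a list of dicts, best first, with "conf" (0 to 1); they miss things now and then, are a little off and sometimes report something else, mostly with a low value. They report only what shows in the picture. A call takes as long as a camera call. They do not tell look-alikes from the thing itself.
- vision.search_frame(picture, thing): "uv" ([column, row] in pixels, amid what is visible of it).
- vision.cut_out(picture, thing): "mask" (384x512 bool, what is visible of it) and "uv" ([column, row] in pixels, amid what is visible of it).
The state is a dict: "time": time; "qpos": joint angles; "qvel": joint speeds; "joint_efforts": joint torques, N m; "tool_pos": TCP position; "tool_rot": TCP orientation; "contact_force": force on the tool from outside, world axes, zero at the start; "torque": the same for the moment, N m; "opening": finger opening in m.
Only numpy, scipy, OpenCV 4.12 (cv2) and the standard library are available. Lean on these libraries where they do the work, as an engineer would, in place of code of your own. Each camera call takes 0.05 s, during which the arm holds its last target.

## Working session

There is one attempt and no reset: what is moved stays moved. The work goes in short steps, Python scripts to look and compute and a tool call to move; the robot and the scene stay as the last step left them, time stands still between calls to the robot, and variables do not carry over. Pictures are saved under pics/ and viewed, and the job is handed in when it is done.

Besides the shell and the picture viewer there is one more tool, called after "Emit:" as a command line: name --argument value ..., lists and objects as JSON in quotes. send_rows: Moves the arm, as the interface text tells. Its arguments: {"type":"object","properties":{"motion":{"type":"array","items":{"type":"object","properties":{"hand":{"type":"number"},"slide":{"type":"array","items":{"type":"number"}},"spin":{"type":"number"}}}},"grip_force":{"type":"number"}},"required":["motion"]}

```bash
mkdir -p pics; ls
python3 - <<'E'
from cell import observe, vision, job
import cv2,pickle
s=observe();print(s)
for n in("scene","top"):
    p=vision.read_camera(n);cv2.imwrite(f"pics/{n}0.png",cv2.resize(p["pixels"],(800,600)))
    pickle.dump(p,open(f"{n}0.pkl","wb"));print(n,p["world_from_camera"],p["fx"],p["cx"],p["shot"])
E
```

```text
pics
{'time': 0.0, 'qpos': array([-1.26103320e+00,  3.42727940e-01,  1.52503534e+00, -3.14764123e-05,
        1.27539224e+00, -1.45994363e-01]), 'qvel': array([ 0.00161015,  0.00074189,  0.00130515, -0.00064905,  0.00142157,
        0.0001853 ]), 'joint_efforts': array([-7.00227656e-05, -4.31240273e+01, -2.44217902e+01,  7.16973888e-02,
        5.60603582e-02, -1.47910087e-04]), 'tool_pos': array([ 0.2309608 , -0.47100531,  0.22603586]), 'tool_rot': array([-1.69753441,  1.56923317,  1.89982492]), 'contact_force': array([-0.1677212 , -0.31757584,  0.31328036]), 'torque': array([-0.01409249,  0.01947138,  0.02476192]), 'opening': 0.09193857743251406}
scene [[ 0.89668933  0.37467964 -0.23571894  0.69140953]
 [ 0.44261984 -0.76612256  0.46598702 -0.4466002 ]
 [-0.00599375 -0.52217947 -0.85281456  0.91109098]
 [ 0.          0.          0.          1.        ]] 358.0778506629998 258.3189918356532 1
top [[-0.00388593 -0.98907734  0.14734627  0.27773398]
 [-0.99986527  0.00619294  0.01520153 -0.01634927]
 [-0.015948   -0.14726734 -0.98896814  1.3022675 ]
 [ 0.          0.          0.          1.        ]] 354.6745699530233 255.1219065982483 2
```

View pics/scene0.png

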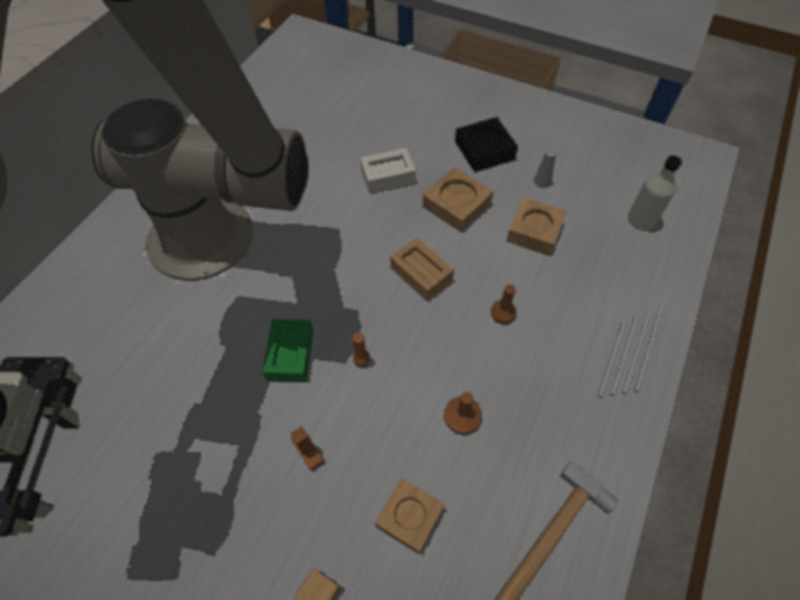

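View pics/top0.png

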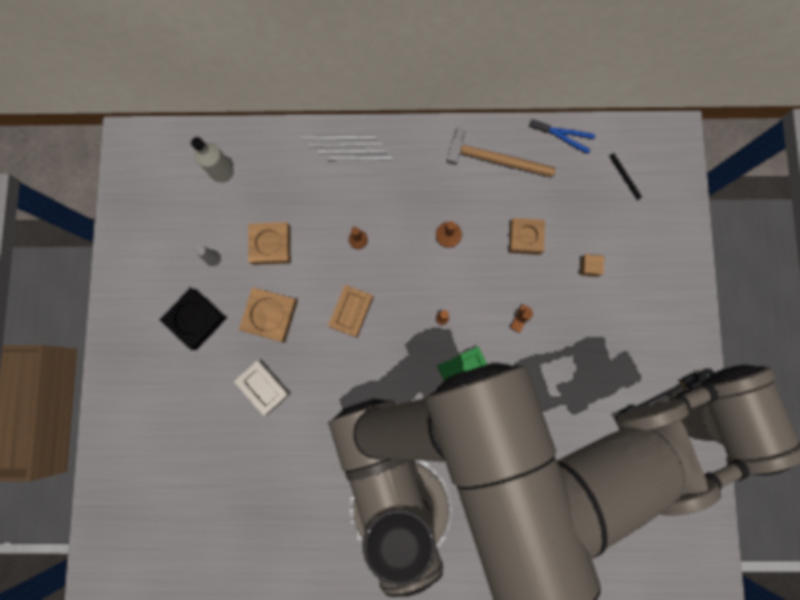

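The top view shows punches at about large (448,235), middle (357,238), small (443,316) and bar (522,318). The hollows are at large (268,315), middle (268,243), small (527,236) and trough (350,310). The black, white and green decoys are separate from these. Next I measure.

```bash
cat > h.py <<'E'
from cell import observe, vision, job
import numpy as np,cv2
names=["shank_large","shank_middle","shank_small","shank_bar","hollow_large","hollow_middle","hollow_small","hollow_bar"]
def world(p):
    v,u=np.mgrid[:384,:512];z=p["range_z"]
    P=np.stack([(u-p["cx"])/p["fx"]*z,(v-p["cy"])/p["fy"]*z,z],-1)
    T=p["world_from_camera"];W=P@T[:3,:3].T+T[:3,3];W[z==0]=np.nan;return W
def ray(p,uv,z):
    T=p["world_from_camera"];d=T[:3,:3]@np.array([(uv[0]-p["cx"])/p["fx"],(uv[1]-p["cy"])/p["fy"],1])
    o=T[:3,3];return o+d*(z-o[2])/d[2]
E
python3 - <<'E'
from h import *
for cam in("top","scene"):
    p=vision.read_camera(cam);W=world(p)
    for n in names:
        for r in vision.cut_out(p,n)[:4]:
            if r["conf"]<.2: continue
            m=r["mask"];Q=W[m];Q=Q[~np.isnan(Q[:,0])]
            col=p["pixels"][m].mean(0).astype(int)
            zt=np.percentile(Q[:,2],95)
            if n[0]=='h':
                S=Q[(Q[:,2]>.034)&(Q[:,2]<.046)]
                H=Q[(Q[:,2]>.02)&(Q[:,2]<.031)]
            else:
                S=Q[(Q[:,2]>.083)]; H=Q[Q[:,2]<.03]
            out=""
            if len(S)>5:
                R=cv2.minAreaRect((S[:,:2]*1000).astype(np.float32));out=f"top rect c{np.round(R[0],1)} s{np.round(R[1],1)} a{R[2]:.1f} mean{(S[:,:2].mean(0)*1000).round(1)} n{len(S)}"
            if len(H)>5:
                R=cv2.minAreaRect((H[:,:2]*1000).astype(np.float32));out+=f" | low c{np.round(R[0],1)} s{np.round(R[1],1)} a{R[2]:.1f}"
            print(cam,n,round(r["conf"],2),np.round(r["uv"]),col,f"z95 {zt:.3f}",out)
E
```

```text
top shank_large 0.81 [290. 152.] [ 48  72 110] z95 0.087 top rect c[ 629.  -116.7] s[16.  18.3] a3.4 mean[ 629.8 -116.7] n22 | low c[ 628.  -116.2] s[61.4 55.5] a75.2
top shank_large 0.49 [335. 202.] [ 46  69 107] z95 0.090 top rect c[ 428.3 -279.5] s[16.6 20.1] a61.5 mean[ 428.8 -278.6] n28 | low c[ 427.6 -280.3] s[25.1 62.2] a61.7
top shank_middle 0.46 [226. 155.] [ 50  69 100] z95 0.090 top rect c[621.3 101. ] s[18.1 17.1] a47.1 mean[620.8 100.6] n25 | low c[627.6 101.2] s[46.8 59.6] a89.2
top shank_small 0.49 [284. 205.] [ 54  75 111] z95 0.090 top rect c[430.2 -98.9] s[17.2 17.1] a41.9 mean[429.1 -98.7] n27 | low c[426.  -97.4] s[29.8 20. ] a73.2
top shank_bar 0.72 [336. 202.] [ 56  76 109] z95 0.090 top rect c[ 427.5 -281. ] s[19.9 20.1] a61.5 mean[ 428.1 -280.9] n36 | low c[ 428.5 -286.9] s[39.7 69.4] a63.6
top shank_bar 0.28 [378. 169.] [ 76 103 132] z95 0.042  | low c[ 556.9 -449.3] s[46.4 58.7] a82.5
top hollow_large 0.9 [168. 202.] [ 80 111 144] z95 0.042 top rect c[438.  307.2] s[105.4 104.2] a74.1 mean[438.1 307.4] n486 | low c[436.7 305.8] s[101.  101.7] a74.8
top hollo
[... 2424 characters left out ...]
.1] s[27.6 18.6] a28.4
scene hollow_small 0.78 [262. 332.] [ 65  92 117] z95 0.043 top rect c[ 623.1 -300.4] s[76.2 75.9] a86.0 mean[ 623.7 -302. ] n849 | low c[ 622.8 -308.1] s[60.4 75.2] a85.8
scene hollow_bar 0.95 [266. 172.] [ 58  81 102] z95 0.042 top rect c[445.8 114.3] s[ 71.8 105.7] a68.9 mean[447.2 113. ] n479 | low c[447.2 114. ] s[ 71.1 103.3] a68.8
scene hollow_bar 0.8 [246. 107.] [104 111 113] z95 0.042 top rect c[269.7 314.7] s[101.8  73.2] a42.3 mean[271.5 311.4] n330 | low c[272.2 312.1] s[102.3  65.7] a41.9
scene hollow_bar 0.72 [184. 225.] [35 65 27] z95 0.042 top rect c[ 309.6 -145.5] s[ 71.5 107. ] a24.8 mean[ 311.4 -147.4] n602 | low c[ 310.9 -145.8] s[ 69.  105.2] a24.3
```

```bash
cat >> h.py <<'E'
from scipy.spatial.transform import Rotation as Ro
def go(x,y,z,yaw=None):
    s=observe();R=Ro.from_euler('xyz',s["tool_rot"]).as_matrix()
    d=R.T@(np.array([x,y,z])-1000*s["tool_pos"])
    ya=np.degrees(np.arctan2(R[1,1],R[0,1]))
    print("t",round(s["time"],2),"pos",(1000*s["tool_pos"]).round(1),"jaw yaw",round(ya,2),"down",R[:,0].round(4),"open",round(s["opening"]*1000,1),"F",s["contact_force"].round(1))
    print("slide needed",d.round(1),"dist",round(float(np.linalg.norm(d)),1))
    if yaw is not None:
        e=(ya-yaw+90)%180-90  # tool x is down: +spin lowers world yaw
        print("spin needed deg",e,"rad",np.radians(e))
E
python3 - <<'E'
from h import *
for cam in("top","scene"):
    p=vision.read_camera(cam);W=world(p)
    for n,c in dict(large=(.63,-.117),middle=(.621,.1),small=(.43,-.1),bar=(.428,-.28)).items():
        m=(np.hypot(W[...,0]-c[0],W[...,1]-c[1])<.045)
        for lo,hi in((.085,.1),(.04,.08),(.008,.03)):
            S=W[m&(W[...,2]>lo)&(W[...,2]<hi)]
            R=cv2.minAreaRect((S[:,:2]*1000).astype(np.float32))
            print(cam,n,lo,np.round(R[0],1),np.round(R[1],1),round(R[2],1))
go(630.5,-117,150)
E
```

```text
top large 0.085 [ 630.9 -116.4] [17.6 18.3] 25.9
top large 0.04 [ 623.7 -115.4] [16.7  5.1] 75.2
top large 0.008 [ 630.5 -116.2] [59.8 60.8] 88.3
top middle 0.085 [621.3 101.6] [18.8 16.8] 52.1
top middle 0.04 [614.4  98. ] [ 6.8 18.4] 20.0
top middle 0.008 [619.6  99.5] [44.3 45.2] 33.8
top small 0.085 [430.  -98.7] [17.2 18. ] 44.5
top small 0.04 [423.9 -95.3] [18.9  7.2] 58.1
top small 0.008 [440.  -98.4] [29.1 52.8] 88.1
top bar 0.085 [ 428.2 -281.1] [19.9 18.7] 62.4
top bar 0.04 [ 426.6 -275.6] [27.1 13.6] 18.1
top bar 0.008 [ 428.4 -280.7] [25.4 63.4] 60.9
scene large 0.085 [ 632.  -117.5] [17.1 18.2] 23.4
scene large 0.04 [ 633.2 -122.5] [19.5  9.7] 12.4
scene large 0.008 [ 632.5 -119. ] [62.5 58.5] 12.5
scene middle 0.085 [621.   99.8] [16.7 18.3] 23.0
scene middle 0.04 [621.7  95.5] [19.9 10.5] 5.2
scene middle 0.008 [621.9  96.3] [46.6 39.8] 13.2
scene small 0.085 [430.3 -99.6] [15.7 19.2] 28.2
scene small 0.04 [ 432.7 -103.8] [19.4  9.3] 28.5
scene small 0.008 [ 432.2 -101.8] [29.1 23.9] 41.7
scene bar 0.085 [ 428.8 -281.5] [19.7 21.5] 60.4
scene bar 0.04 [ 435.2 -287.5] [23.  10.5] 34.6
scene bar 0.008 [ 429.5 -281.9] [25.9 64.4] 62.1
t 1.1 pos [ 231.1 -471.4  226.8] jaw yaw -63.88 down [ 0.e+00 -2.e-04 -1.e+00] open 91.9 F [ 0.5  0.3 -0.1]
slide needed [  76.7 -142.5 -514.6] dist 539.5
```

Emit:
send_rows --motion '[{"hand": 1,"slide": [5,-13,-46],"spin": 0},{"hand": 1,"slide": [5,-13,-46],"spin": 0},{"hand": 1,"slide": [5,-13,-46],"spin": 0},{"hand": 1,"slide": [5,-13,-46],"spin": 0},{"hand": 1,"slide": [5,-13,-46],"spin": 0},{"hand": 1,"slide": [5,-13,-46],"spin": 0},{"hand": 1,"slide": [5,-13,-46],"spin": 0},{"hand": 1,"slide": [5,-13,-46],"spin": 0}]' --grip_force 25

```text
time: 1.9
tool_pos: [0.5232, -0.2142, 0.1858]
tool_rot: [1.462, 1.565, -1.237]
contact_force: [0.0, -1.1, 0.1]
opening: 0.0921
```

```bash
python3 -c "
from h import *
go(631.3,-117,130)"
```

```text
t 1.9 pos [ 523.2 -214.2  185.8] jaw yaw -64.62 down [ 0.002  -0.0059 -1.    ] open 92.1 F [ 0.  -1.1  0.1]
slide needed [  55.5  -41.8 -139.4] dist 155.7
```

Emit:
send_rows --motion '[{"hand": 1,"slide": [10,-10,-35],"spin": 0},{"hand": 1,"slide": [10,-10,-35],"spin": 0},{"hand": 1,"slide": [10,-10,-35],"spin": 0},{"hand": 1,"slide": [5,-5,-15],"spin": 0},{"hand": 1,"slide": [0,0,0],"spin": 0},{"hand": 1,"slide": [0,0,0],"spin": 0}]'

```text
time: 2.5
tool_pos: [0.6228, -0.1224, 0.1478]
tool_rot: [1.373, 1.565, -1.318]
contact_force: [-0.8, -0.1, 0.7]
opening: 0.0921
```

```bash
python3 -c "
from h import *
go(631.3,-117,46)"
```

```text
t 2.5 pos [ 622.8 -122.4  147.8] jaw yaw -64.15 down [ 0.0015 -0.0058 -1.    ] open 92.1 F [-0.8 -0.1  0.7]
slide needed [101.8  -1.8 -10.2] dist 102.3
```

Emit:
send_rows --motion '[{"hand": 1,"slide": [10,-2,-10],"spin": 0},{"hand": 1,"slide": [20,0,0],"spin": 0},{"hand": 1,"slide": [20,0,0],"spin": 0},{"hand": 1,"slide": [20,0,0],"spin": 0},{"hand": 1,"slide": [20,0,0],"spin": 0},{"hand": 1,"slide": [10,0,0],"spin": 0},{"hand": 1,"slide": [0,0,0],"spin": 0}]'

```text
time: 3.2
tool_pos: [0.63, -0.1247, 0.0465]
tool_rot: [1.757, 1.56, -0.945]
contact_force: [0.4, -0.6, 0.2]
opening: 0.0918
```

```bash
python3 -c "
from h import *
go(631.3,-117,46)"
```

```text
t 3.2 pos [ 630.  -124.7   46.5] jaw yaw -64.8 down [ 0.0061 -0.0085 -0.9999] open 91.8 F [ 0.4 -0.6  0.2]
slide needed [ 0.4 -6.4 -4.4] dist 7.8
```

Emit:
send_rows --motion '[{"hand": 1,"slide": [0,-6,-4],"spin": 0},{"hand": 1,"slide": [0,0,0],"spin": 0}]'

```text
time: 3.4
tool_pos: [0.6317, -0.1181, 0.0478]
tool_rot: [1.86, 1.559, -0.844]
contact_force: [-0.9, -0.4, -0.2]
opening: 0.0919
```

```bash
python3 -c "
from h import *
go(631.3,-117,46)"
```

```text
t 3.4 pos [ 631.7 -118.1   47.8] jaw yaw -64.9 down [ 0.008  -0.009  -0.9999] open 91.9 F [-0.9 -0.4 -0.2]
slide needed [ 1.8 -1.1 -0.1] dist 2.1
```

Emit:
send_rows --motion '[{"hand": -1,"slide": [0,0,0],"spin": 0},{"hand": -1,"slide": [0,0,0],"spin": 0},{"hand": -1,"slide": [0,0,0],"spin": 0},{"hand": -1,"slide": [0,0,0],"spin": 0},{"hand": -1,"slide": [0,0,0],"spin": 0},{"hand": -1,"slide": [0,0,0],"spin": 0}]' --grip_force 25

```text
time: 4.0
tool_pos: [0.6334, -0.1181, 0.051]
tool_rot: [2.021, 1.554, -0.682]
contact_force: [-0.1, 0.2, 0.2]
opening: 0.0483
```

```bash
python3 -c "
from h import *
go(438,307.4,130)"
```

```text
t 4.0 pos [ 633.4 -118.1   51. ] jaw yaw -64.85 down [ 0.0132 -0.0107 -0.9999] open 48.3 F [-0.1  0.2  0.2]
slide needed [ -86.1 -467.    -4.6] dist 474.8
```

```bash
cat >> h.py <<'E'
def wait(n,say=False):
    for i in range(n):
        vision.read_camera("top")
        if say:
            s=observe(); R=Ro.from_euler('xyz',s["tool_rot"]).as_matrix()
            print((s["tool_pos"]*1000).round(2),R[:,0].round(4),round(s["opening"]*1000,1),s["qpos"].round(4))
E
python3 -c "
from h import *
wait(10,1)
go(438,307.4,130)"
```

```text
[ 633.4  -118.08   51.03] [ 0.0131 -0.0107 -0.9999] 44.9 [-0.3     0.7185  1.3918 -0.0074  1.0156  0.8357]
[ 633.38 -118.1    50.99] [ 0.0131 -0.0107 -0.9999] 40.6 [-0.3     0.7186  1.3918 -0.0075  1.0156  0.8356]
[ 633.35 -118.08   50.91] [ 0.013  -0.0107 -0.9999] 36.6 [-0.3     0.7187  1.3919 -0.0075  1.0156  0.8357]
[ 633.35 -118.08   50.92] [ 0.013  -0.0106 -0.9999] 32.4 [-0.3     0.7187  1.3919 -0.0074  1.0156  0.8357]
[ 633.37 -118.08   50.91] [ 0.013  -0.0106 -0.9999] 28.5 [-0.3     0.7187  1.3918 -0.0074  1.0156  0.8356]
[ 633.35 -118.07   50.89] [ 0.0129 -0.0106 -0.9999] 24.5 [-0.3     0.7187  1.3918 -0.0075  1.0156  0.8357]
[ 633.33 -118.     50.94] [ 0.0129 -0.0105 -0.9999] 20.3 [-0.3     0.7186  1.3919 -0.0073  1.0157  0.8357]
[ 633.41 -117.99   51.11] [ 0.0131 -0.0105 -0.9999] 18.9 [-0.2999  0.7184  1.3917 -0.0073  1.0158  0.8357]
[ 633.37 -117.98   51.08] [ 0.0131 -0.0105 -0.9999] 19.0 [-0.3     0.7184  1.3918 -0.0073  1.0158  0.8357]
[ 633.37 -117.98   51.06] [ 0.0131 -0.0105 -0.9999] 18.8 [-0.2999  0.7185  1.3918 -0.0073  1.0158  0.8357]
t 4.5 pos [ 633.4 -118.    51.1] jaw yaw -64.85 down [ 0.0131 -0.0105 -0.9999] open 18.8 F [ 0.3 -0.1  1.1]
slide needed [ -86.  -466.8   -4.6] dist 474.7
```

Emit:
send_rows --motion '[{"hand": -1,"slide": [-40,0,0],"spin": 0},{"hand": -1,"slide": [-40,-10,0],"spin": 0},{"hand": -1,"slide": [0,-45,0],"spin": 0},{"hand": -1,"slide": [0,-45,0],"spin": 0},{"hand": -1,"slide": [0,-45,0],"spin": 0},{"hand": -1,"slide": [0,-45,0],"spin": 0},{"hand": -1,"slide": [0,-45,0],"spin": 0},{"hand": -1,"slide": [0,-45,0],"spin": 0}]'

```text
time: 5.3
tool_pos: [0.5112, 0.1387, 0.1271]
tool_rot: [1.993, 1.554, -0.72]
contact_force: [-0.3, 1.1, -2.3]
opening: 0.0189
```

```bash
python3 -c "
from h import *
wait(2,1)
go(438,307.4,130)"
```

```text
[507.33 144.47 126.76] [ 0.0087 -0.0078 -0.9999] 18.7 [ 0.1375  0.4455  1.6647 -0.0105  1.0239  1.2817]
[509.15 141.73 126.9 ] [ 0.0099 -0.0097 -0.9999] 18.8 [ 0.1331  0.4466  1.6624 -0.0128  1.0241  1.276 ]
t 5.4 pos [509.1 141.7 126.9] jaw yaw -65.11 down [ 0.0099 -0.0097 -0.9999] open 18.8 F [-0.3 -0.7 -1.7]
slide needed [  -5.4 -180.2   -5.2] dist 180.3
```

Emit:
send_rows --motion '[{"hand": -1,"slide": [0,-45,-1],"spin": 0},{"hand": -1,"slide": [0,-45,-2],"spin": 0},{"hand": -1,"slide": [0,-45,-2],"spin": 0},{"hand": -1,"slide": [0,-40,0],"spin": 0},{"hand": -1,"slide": [0,-10,0],"spin": 0}]'

```text
time: 5.9
tool_pos: [0.4357, 0.3145, 0.1236]
tool_rot: [1.963, 1.555, -0.747]
contact_force: [0.9, -1.3, -2.2]
opening: 0.019
```

Run:
```python
from h import *
wait(3,1)
for c in("scene","top"):
    p=vision.read_camera(c);cv2.imwrite(f"pics/{c}1.png",cv2.resize(p["pixels"],(800,600)))
go(438,307.4,110)
```

```text
[435.75 314.49 123.56] [ 0.0118 -0.0109 -0.9999] 18.8 [ 0.4916  0.467   1.638  -0.0178  1.0314  1.6401]
[436.69 312.8  123.6 ] [ 0.0122 -0.0118 -0.9999] 19.0 [ 0.4885  0.4667  1.6385 -0.0189  1.0313  1.6381]
[437.35 311.65 123.62] [ 0.0123 -0.0122 -0.9998] 18.6 [ 0.4863  0.4665  1.6387 -0.0193  1.0312  1.6375]
t 6.15 pos [438.  310.6 123.7] jaw yaw -65.54 down [ 0.0124 -0.0122 -0.9998] open 18.7 F [-0.  -0.1 -1.6]
slide needed [13.8  2.7  1.4] dist 14.1
```

View pics/scene1.png

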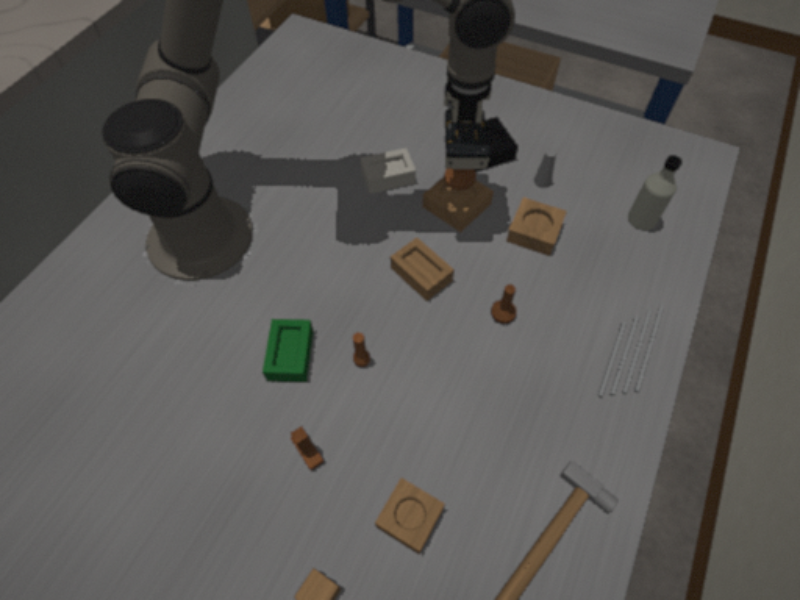

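Run:
```python
from h import *
wait(3,1)
p=vision.read_camera("scene");W=world(p)
m=(np.hypot(W[...,0]-.438,W[...,1]-.307)<.05)&(W[...,2]>.06)&(W[...,2]<.11)
mr=p["pixels"][...,2].astype(int)-p["pixels"][...,0]>25
S=W[m&mr];print(len(S),S.min(0),S.max(0),S.mean(0))
go(438,307.4,80)
```

```text
[438.07 310.51 123.83] [ 0.0125 -0.012  -0.9999] 19.2 [ 0.4836  0.466   1.639  -0.0191  1.0313  1.638 ]
[438.07 310.53 123.87] [ 0.0124 -0.0119 -0.9999] 18.6 [ 0.4836  0.4659  1.6389 -0.019   1.0313  1.6381]
[438.01 310.67 123.89] [ 0.0125 -0.0117 -0.9999] 19.1 [ 0.4838  0.4659  1.6389 -0.0189  1.0313  1.6383]
213 [0.40729145 0.2776043  0.07487386] [0.46834678 0.32776405 0.10967436] [0.44118025 0.29542016 0.09325116]
t 6.35 pos [437.9 310.8 123.9] jaw yaw -65.58 down [ 0.0125 -0.0117 -0.9999] open 18.9 F [ 0.2  0.5 -1.7]
slide needed [43.9  2.5  1.6] dist 44.0
```

Emit:
send_rows --motion '[{"hand": -1,"slide": [20,3,2],"spin": 0},{"hand": -1,"slide": [15,0,0],"spin": 0}]'

```text
time: 6.55
tool_pos: [0.4403, 0.3062, 0.0904]
tool_rot: [2.236, 1.551, -0.481]
contact_force: [0.1, -0.3, -1.4]
opening: 0.0188
```

Run:
```python
from h import *
wait(4,1)
go(438,307.4,77)
```

```text
[439.58 305.84  88.47] [ 0.0151 -0.0104 -0.9998] 18.8 [ 0.4744  0.5081  1.6836 -0.0199  0.9413  1.6332]
[439.51 306.06  89.54] [ 0.0149 -0.0105 -0.9998] 19.2 [ 0.4748  0.5069  1.6821 -0.0199  0.9443  1.6333]
[440.02 306.55  90.55] [ 0.0163 -0.0097 -0.9998] 19.1 [ 0.4752  0.5058  1.6806 -0.0198  0.9453  1.6333]
[440.44 306.99  91.29] [ 0.0177 -0.0089 -0.9998] 18.8 [ 0.4755  0.5049  1.6796 -0.0198  0.9455  1.6333]
t 6.75 pos [440.4 307.   91.3] jaw yaw -65.68 down [ 0.0177 -0.0089 -0.9998] open 18.8 F [ 0.7  0.8 -1.6]
slide needed [14.2 -1.6  2.2] dist 14.5
```

Emit:
send_rows --motion '[{"hand": -1,"slide": [11,-1,2],"spin": 0}]'

```text
time: 6.85
tool_pos: [0.4401, 0.3076, 0.0819]
tool_rot: [2.419, 1.548, -0.298]
contact_force: [-0.6, 0.2, -1.9]
opening: 0.0186
```

Run:
```python
from h import *
wait(5,1)
go(438,307.4,77)
```

```text
[438.08 306.77  79.23] [ 0.0174 -0.009  -0.9998] 18.7 [ 0.4772  0.5187  1.6967 -0.0202  0.9149  1.636 ]
[437.62 306.61  79.39] [ 0.0161 -0.0097 -0.9998] 19.0 [ 0.4773  0.5185  1.6966 -0.0202  0.9169  1.6358]
[437.88 306.77  79.83] [ 0.0166 -0.0095 -0.9998] 18.9 [ 0.4774  0.518   1.6958 -0.0202  0.9175  1.6358]
[438.21 306.95  80.16] [ 0.0173 -0.0091 -0.9998] 18.7 [ 0.4774  0.5178  1.6951 -0.0202  0.9176  1.6358]
[438.4  307.07  80.38] [ 0.0178 -0.0088 -0.9998] 19.0 [ 0.4774  0.5175  1.6948 -0.0202  0.9176  1.6358]
t 7.1 pos [438.4 307.1  80.4] jaw yaw -65.68 down [ 0.0178 -0.0088 -0.9998] open 19.0 F [ 1.1  0.7 -1.8]
slide needed [ 3.4 -0.5  0.3] dist 3.4
```

Emit:
send_rows --motion '[{"hand": -1,"slide": [3,0,0],"spin": 0}]'

```text
time: 7.2
tool_pos: [0.4389, 0.3073, 0.0779]
tool_rot: [2.313, 1.55, -0.404]
contact_force: [-0.4, -0.4, -1.9]
opening: 0.019
```

Run:
```python
from h import *
wait(4,1)
go(438,307.4,77)
```

```text
[438.52 307.12  77.2 ] [ 0.0181 -0.0087 -0.9998] 19.0 [ 0.4774  0.5221  1.6977 -0.0204  0.9099  1.6359]
[438.37 307.06  77.24] [ 0.0177 -0.0089 -0.9998] 19.3 [ 0.4774  0.522   1.6977 -0.0203  0.9104  1.6359]
[438.39 307.07  77.3 ] [ 0.0177 -0.0089 -0.9998] 18.7 [ 0.4774  0.5219  1.6975 -0.0203  0.9106  1.6358]
[438.47 307.06  77.4 ] [ 0.0178 -0.0088 -0.9998] 19.0 [ 0.4773  0.5218  1.6974 -0.0203  0.9107  1.6359]
t 7.4 pos [438.5 307.1  77.4] jaw yaw -65.68 down [ 0.0178 -0.0088 -0.9998] open 19.0 F [-0.  -0.1 -2.3]
slide needed [ 0.4 -0.5  0.3] dist 0.7
```

Emit:
send_rows --motion '[{"hand": -1,"slide": [1.5,0,0],"spin": 0}]'

```text
time: 7.5
tool_pos: [0.4392, 0.3072, 0.0769]
tool_rot: [2.311, 1.549, -0.406]
contact_force: [-2.8, -3.7, 16.8]
opening: 0.0194
```

Run:
```python
from h import *
wait(3,1)
go(438,307.4,76)
```

```text
[439.01 307.15  76.97] [ 0.0192 -0.0085 -0.9998] 18.8 [ 0.4772  0.5225  1.6977 -0.0208  0.9084  1.6358]
[438.97 307.14  77.01] [ 0.0192 -0.0084 -0.9998] 19.0 [ 0.4772  0.5224  1.6977 -0.0206  0.9084  1.6359]
[438.95 307.17  77.  ] [ 0.0192 -0.0084 -0.9998] 18.7 [ 0.4772  0.5224  1.6978 -0.0206  0.9083  1.6358]
t 7.65 pos [438.9 307.2  77. ] jaw yaw -65.67 down [ 0.0192 -0.0084 -0.9998] open 18.7 F [-0.3 -1.2  6.5]
slide needed [ 1.  -0.6  0.8] dist 1.4
```

Emit:
send_rows --motion '[{"hand": 0,"slide": [0,0,0],"spin": 0}]'

```text
time: 7.75
tool_pos: [0.4393, 0.3073, 0.0775]
tool_rot: [2.344, 1.549, -0.373]
contact_force: [-0.3, 0.1, 0.2]
opening: 0.0236
```

Run:
```python
from h import *
wait(6,1)
go(621.2,100.5,128)
```

```text
[439.39 307.34  77.56] [ 0.0204 -0.0078 -0.9998] 26.7 [ 0.4772  0.5216  1.6972 -0.0207  0.9082  1.6359]
[439.28 307.3   77.35] [ 0.0201 -0.0079 -0.9998] 30.2 [ 0.4772  0.5219  1.6974 -0.0206  0.9081  1.6358]
[439.12 307.25  77.15] [ 0.0197 -0.0081 -0.9998] 34.3 [ 0.4772  0.5222  1.6976 -0.0206  0.9081  1.6359]
[439.04 307.21  77.02] [ 0.0194 -0.0082 -0.9998] 38.2 [ 0.4772  0.5224  1.6977 -0.0206  0.9081  1.6359]
[438.99 307.2   76.95] [ 0.0193 -0.0083 -0.9998] 42.1 [ 0.4772  0.5225  1.6978 -0.0206  0.9081  1.6359]
[438.94 307.16  76.87] [ 0.0191 -0.0084 -0.9998] 44.2 [ 0.4772  0.5226  1.6978 -0.0206  0.9082  1.6359]
t 8.05 pos [438.9 307.2  76.9] jaw yaw -65.68 down [ 0.0191 -0.0084 -0.9998] open 44.2 F [ 0.4 -0.4  0.2]
slide needed [-45.9 264.2 -81.6] dist 280.3
```

Emit:
send_rows --motion '[{"hand": 0,"slide": [-30,0,0],"spin": 0},{"hand": 0,"slide": [-30,0,0],"spin": 0},{"hand": 0,"slide": [-10,20,-6],"spin": 0},{"hand": 0,"slide": [0,45,-14],"spin": 0},{"hand": 0,"slide": [0,45,-14],"spin": 0},{"hand": 0,"slide": [0,45,-14],"spin": 0},{"hand": 0,"slide": [0,45,-14],"spin": 0},{"hand": 0,"slide": [0,40,-12],"spin": 0}]'

```text
time: 8.85
tool_pos: [0.6065, 0.1184, 0.1538]
tool_rot: [2.272, 1.551, -0.435]
contact_force: [0.4, 1.5, 0.3]
opening: 0.0461
```

Run:
```python
from h import *
wait(3,1)
p=vision.read_camera("scene");cv2.imwrite("pics/s2.png",cv2.resize(p["pixels"],(800,600)))
go(621.2,100.5,128)
```

```text
[610.56 113.06 153.81] [ 0.0213 -0.0109 -0.9997] 45.8 [ 0.0661  0.5667  1.3668 -0.0132  1.1875  1.2103]
[608.27 115.72 153.42] [ 0.0192 -0.0095 -0.9998] 45.7 [ 0.0699  0.565   1.371  -0.0116  1.1871  1.2145]
[606.31 117.95 153.18] [ 0.0171 -0.0084 -0.9998] 45.9 [ 0.0731  0.5636  1.3741 -0.0103  1.1875  1.2161]
t 9.05 pos [605.1 119.5 153.1] jaw yaw -65.17 down [ 0.016  -0.008  -0.9998] open 46.2 F [-0.4  0.7  0.3]
slide needed [25.5 23.7 -6.3] dist 35.4
```

View pics/s2.png

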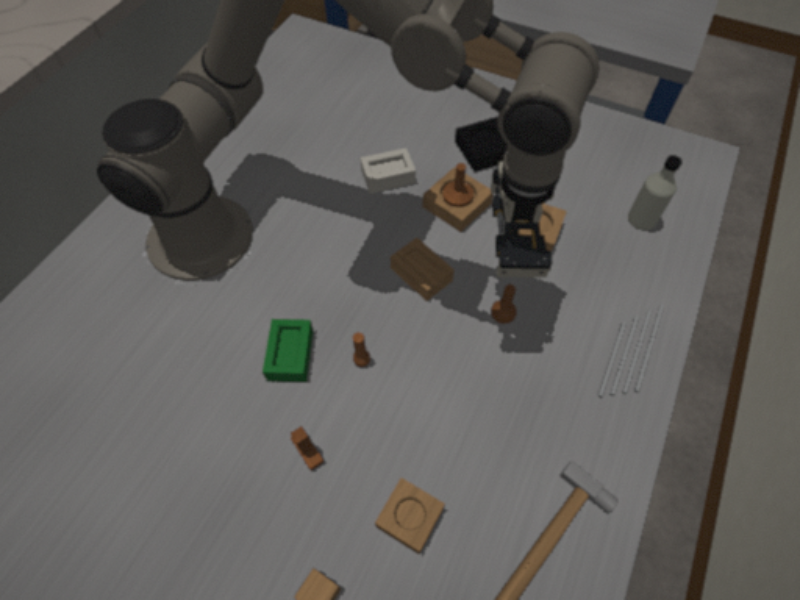

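The large punch stands in its hollow at (460,185). Next is the middle punch at (505,305).

Emit:
send_rows --motion '[{"hand": 0,"slide": [15,24,-6],"spin": 0}]'

```text
time: 9.15
tool_pos: [0.6202, 0.1031, 0.1403]
tool_rot: [2.364, 1.552, -0.341]
contact_force: [0.2, 0.7, 0.6]
opening: 0.046
```

Run:
```python
from h import *
wait(4,1)
go(621.2,100.5,50)
```

```text
[621.35  98.73 136.47] [ 0.0151 -0.0091 -0.9998] 45.7 [ 0.0408  0.6005  1.3564 -0.0105  1.17    1.1812]
[620.15  99.75 136.68] [ 0.0131 -0.0085 -0.9999] 46.1 [ 0.0422  0.5996  1.3575 -0.0099  1.1718  1.1833]
[619.74 100.73 137.44] [ 0.0133 -0.0078 -0.9999] 45.8 [ 0.0434  0.5983  1.3577 -0.0091  1.1728  1.184 ]
[619.82 101.32 138.18] [ 0.0144 -0.0075 -0.9999] 46.0 [ 0.0442  0.5972  1.3574 -0.0088  1.173   1.1842]
t 9.35 pos [619.8 101.3 138.2] jaw yaw -65.12 down [ 0.0144 -0.0075 -0.9999] open 46.0 F [-0.2 -0.6 -0.3]
slide needed [88.2  0.2 -0. ] dist 88.2
```

Emit:
send_rows --motion '[{"hand": 0,"slide": [30,0,0],"spin": 0},{"hand": 0,"slide": [30,0,0],"spin": 0},{"hand": 0,"slide": [25,0,0],"spin": 0}]'

```text
time: 9.65
tool_pos: [0.6228, 0.1059, 0.0579]
tool_rot: [2.492, 1.544, -0.211]
contact_force: [0.1, 0.5, -0.4]
opening: 0.046
```

Run:
```python
from h import *
wait(3,1)
go(621.2,100.5,50)
```

```text
[620.1  105.9   53.43] [ 0.0187 -0.0059 -0.9998] 45.9 [ 0.0509  0.6906  1.4424 -0.0081  0.9902  1.187 ]
[620.3  105.67  55.18] [ 0.0185 -0.0061 -0.9998] 45.7 [ 0.0506  0.6888  1.4402 -0.0083  0.9945  1.1868]
[621.8  105.47  57.28] [ 0.0219 -0.006  -0.9997] 45.7 [ 0.0502  0.6867  1.4375 -0.0085  0.9958  1.1867]
t 9.8 pos [621.8 105.5  57.3] jaw yaw -64.87 down [ 0.0219 -0.006  -0.9997] open 45.7 F [ 0.1 -1.3  0.3]
slide needed [7.3 4.1 2.8] dist 8.8
```

Emit:
send_rows --motion '[{"hand": 0,"slide": [8,4,3],"spin": 0}]'

```text
time: 9.9
tool_pos: [0.6225, 0.1017, 0.0519]
tool_rot: [2.498, 1.543, -0.203]
contact_force: [-0.0, -0.3, 0.3]
opening: 0.0458
```

Run:
```python
from h import *
wait(4,1)
go(621.2,100.5,50)
```

```text
[620.97 100.58  49.73] [ 0.023  -0.006  -0.9997] 45.7 [ 0.0424  0.6931  1.4497 -0.0085  0.976   1.1781]
[620.78 100.49  49.83] [ 0.0223 -0.006  -0.9997] 45.6 [ 0.0422  0.6931  1.4495 -0.0084  0.9771  1.1786]
[621.07 100.48  50.12] [ 0.0228 -0.006  -0.9997] 45.9 [ 0.0422  0.6929  1.4489 -0.0083  0.9774  1.1789]
[621.33 100.47  50.3 ] [ 0.0233 -0.0059 -0.9997] 45.9 [ 0.0421  0.6928  1.4485 -0.0083  0.9773  1.1789]
t 10.1 pos [621.3 100.5  50.3] jaw yaw -64.88 down [ 0.0233 -0.0059 -0.9997] open 45.9 F [ 0.7  0.2 -0.7]
slide needed [ 0.3 -0.1  0.1] dist 0.3
```

Emit:
send_rows --motion '[{"hand": -1,"slide": [0,0,0],"spin": 0}]'

```text
time: 10.2
tool_pos: [0.6217, 0.1004, 0.0511]
tool_rot: [2.47, 1.546, -0.233]
contact_force: [-0.4, 0.5, -0.1]
opening: 0.0415
```

Run:
```python
from h import *
wait(7,1)
go(609.7,310,135)
```

```text
[621.83 100.44  51.2 ] [ 0.0248 -0.0058 -0.9997] 38.0 [ 0.042   0.6917  1.4477 -0.0083  0.9777  1.179 ]
[621.78 100.45  51.04] [ 0.0246 -0.0058 -0.9997] 34.3 [ 0.0421  0.6919  1.4478 -0.0083  0.9776  1.179 ]
[621.64 100.44  50.84] [ 0.0242 -0.0058 -0.9997] 30.4 [ 0.042   0.6921  1.448  -0.0082  0.9775  1.1789]
[621.53 100.46  50.66] [ 0.0239 -0.0058 -0.9997] 26.5 [ 0.0421  0.6923  1.4482 -0.0083  0.9775  1.1789]
[621.46 100.48  50.53] [ 0.0237 -0.0059 -0.9997] 22.2 [ 0.0421  0.6925  1.4483 -0.0083  0.9774  1.179 ]
[621.39 100.52  50.46] [ 0.0235 -0.0058 -0.9997] 19.0 [ 0.0421  0.6926  1.4483 -0.0081  0.9775  1.1789]
[621.36 100.67  50.51] [ 0.0234 -0.0055 -0.9997] 18.9 [ 0.0423  0.6925  1.4483 -0.0079  0.9777  1.1789]
t 10.55 pos [621.4 100.7  50.5] jaw yaw -64.89 down [ 0.0234 -0.0055 -0.9997] open 18.9 F [0.1 0.1 1.6]
slide needed [ -85.9 -193.2  -79.9] dist 226.0
```

Emit:
send_rows --motion '[{"hand": -1,"slide": [-35,0,0],"spin": 0},{"hand": -1,"slide": [-35,0,0],"spin": 0},{"hand": -1,"slide": [-5,-35,-15],"spin": 0},{"hand": -1,"slide": [0,-40,-16],"spin": 0},{"hand": -1,"slide": [0,-40,-16],"spin": 0},{"hand": -1,"slide": [0,-40,-16],"spin": 0},{"hand": -1,"slide": [0,-30,-12],"spin": 0}]'

```text
time: 11.25
tool_pos: [0.6093, 0.3013, 0.1252]
tool_rot: [2.376, 1.55, -0.337]
contact_force: [0.8, -0.3, -0.9]
opening: 0.0188
```

Run:
```python
from h import *
wait(5,1)
go(609.7,310,100)
```

```text
[608.28 306.28 125.  ] [ 0.0196 -0.0039 -0.9998] 18.9 [ 0.359   0.7029  1.1953 -0.0111  1.2265  1.5012]
[608.58 303.45 124.75] [ 0.0192 -0.0058 -0.9998] 18.7 [ 0.3556  0.7019  1.1979 -0.0128  1.2258  1.4978]
[609.01 300.97 124.67] [ 0.019  -0.0073 -0.9998] 19.1 [ 0.3526  0.7012  1.1996 -0.0142  1.2256  1.4965]
[609.41 299.32 124.73] [ 0.0189 -0.0079 -0.9998] 18.9 [ 0.3503  0.7007  1.2005 -0.0148  1.2255  1.4962]
[609.72 298.29 124.87] [ 0.0189 -0.008  -0.9998] 18.8 [ 0.3488  0.7002  1.2009 -0.0148  1.2255  1.4961]
t 11.5 pos [609.7 298.3 124.9] jaw yaw -65.46 down [ 0.0189 -0.008  -0.9998] open 18.8 F [-0.2 -0.6 -1.6]
slide needed [ 24.8 -11.   -4.5] dist 27.5
```

Emit:
send_rows --motion '[{"hand": -1,"slide": [20,-11,-5],"spin": 0}]'

```text
time: 11.6
tool_pos: [0.6124, 0.3085, 0.1077]
tool_rot: [2.439, 1.545, -0.277]
contact_force: [0.8, -0.2, -1.9]
opening: 0.0192
```

Run:
```python
from h import *
wait(5)
go(609.7,310,77)
p=vision.read_camera("scene");W=world(p)
m=(np.hypot(W[...,0]-.61,W[...,1]-.31)<.05)&(W[...,2]>.048)&(W[...,2]<.085)
S=W[m];print(len(S),S.min(0),S.max(0))
cv2.imwrite("pics/s3.png",cv2.resize(p["pixels"][60:252,200:456],(800,600)))
```

```text
t 11.85 pos [610.5 309.  105.2] jaw yaw -65.53 down [ 0.0189 -0.0083 -0.9998] open 19.0 F [ 0.1  0.4 -1.8]
slide needed [28.2 -1.7  0.7] dist 28.3
135 [0.58685157 0.28441151 0.05919747] [0.63343285 0.31570437 0.0843678 ]
```

View pics/s3.png

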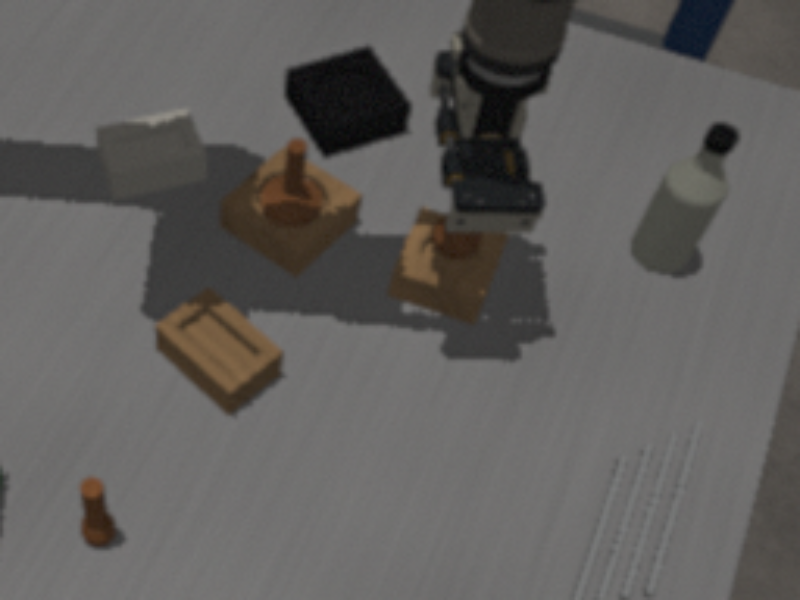

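The held punch, crop (455,240), is over the middle block. I lower it now.

Emit:
send_rows --motion '[{"hand": -1,"slide": [22,-2,1],"spin": 0}]'

```text
time: 12.0
tool_pos: [0.6123, 0.3105, 0.0878]
tool_rot: [2.533, 1.543, -0.182]
contact_force: [0.8, 1.6, -0.7]
opening: 0.019
```

Run:
```python
from h import *
wait(5)
go(609.7,310,76.5)
```

```text
t 12.25 pos [610.  310.2  84.7] jaw yaw -65.55 down [ 0.0209 -0.0076 -0.9998] open 18.8 F [-0.7 -0.7 -1.1]
slide needed [ 8.2 -0.   0.5] dist 8.2
```

Emit:
send_rows --motion '[{"hand": -1,"slide": [7,0,0],"spin": 0}]'

```text
time: 12.35
tool_pos: [0.6113, 0.3105, 0.0797]
tool_rot: [2.466, 1.546, -0.249]
contact_force: [-0.2, -0.6, -1.0]
opening: 0.0189
```

Run:
```python
from h import *
wait(4)
go(609.7,310,76.5)
```

```text
t 12.55 pos [610.1 310.1  77.8] jaw yaw -65.55 down [ 0.0209 -0.0076 -0.9998] open 19.2 F [ 0.4  0.2 -1.8]
slide needed [ 1.3 -0.1  0.5] dist 1.4
```

Emit:
send_rows --motion '[{"hand": -1,"slide": [1.5,0,0],"spin": 0}]'

```text
time: 12.65
tool_pos: [0.6104, 0.3102, 0.0766]
tool_rot: [2.385, 1.548, -0.33]
contact_force: [0.1, -0.2, -1.2]
opening: 0.0189
```

Run:
```python
from h import *
wait(3)
go(609.7,310,76.5)
```

```text
t 12.8 pos [610.4 310.2  76.6] jaw yaw -65.55 down [ 0.0215 -0.0074 -0.9997] open 19.4 F [1.1 0.3 0. ]
slide needed [ 0.1 -0.1  0.7] dist 0.7
```

Emit:
send_rows --motion '[{"hand": -1,"slide": [0.5,0,0],"spin": 0}]'

```text
time: 12.9
tool_pos: [0.6105, 0.3102, 0.0765]
tool_rot: [2.395, 1.548, -0.319]
contact_force: [-1.3, -0.5, 3.4]
opening: 0.0188
```

Run:
```python
from h import *
wait(2)
go(609.7,310,76.5)
```

```text
t 13.0 pos [610.5 310.3  76.6] jaw yaw -65.55 down [ 0.022  -0.0073 -0.9997] open 18.9 F [-0.6 -0.8  2.9]
slide needed [ 0.  -0.1  0.8] dist 0.8
```

Emit:
send_rows --motion '[{"hand": 0,"slide": [0,0,0],"spin": 0}]'

```text
time: 13.1
tool_pos: [0.6105, 0.3103, 0.0766]
tool_rot: [2.401, 1.547, -0.314]
contact_force: [0.4, 0.8, -0.6]
opening: 0.0234
```

Run:
```python
from h import *
wait(6)
go(430.4,-99.7,140)
```

```text
t 13.4 pos [610.4 310.3  76.4] jaw yaw -65.54 down [ 0.0217 -0.0073 -0.9997] open 43.8 F [ 1.1  0.4 -0.2]
slide needed [-64.5 299.6 332.5] dist 452.2
```

Emit:
send_rows --motion '[{"hand": 0,"slide": [-32,0,0],"spin": 0},{"hand": 0,"slide": [-32,0,0],"spin": 0},{"hand": 0,"slide": [-5,30,33],"spin": 0},{"hand": 0,"slide": [0,30,33],"spin": 0},{"hand": 0,"slide": [0,30,33],"spin": 0},{"hand": 0,"slide": [0,30,33],"spin": 0},{"hand": 0,"slide": [0,30,33],"spin": 0},{"hand": 0,"slide": [0,30,33],"spin": 0}]'

```text
time: 14.2
tool_pos: [0.5019, 0.0621, 0.1463]
tool_rot: [2.473, 1.543, -0.234]
contact_force: [1.0, -1.3, 0.1]
opening: 0.0458
```

Run:
```python
from h import *
wait(4)
go(430.4,-99.7,130)
```

```text
t 14.4 pos [502.9  62.7 146.6] jaw yaw -65.24 down [ 0.027  -0.0061 -0.9996] open 45.5 F [0.7 0.4 0.5]
slide needed [ 15.6 116.8 134.3] dist 178.6
```

Emit:
send_rows --motion '[{"hand": 0,"slide": [0,30,34],"spin": 0},{"hand": 0,"slide": [5,30,34],"spin": 0},{"hand": 0,"slide": [5,30,34],"spin": 0},{"hand": 0,"slide": [5,27,32],"spin": 0}]'

```text
time: 14.8
tool_pos: [0.4359, -0.0973, 0.1311]
tool_rot: [2.547, 1.535, -0.148]
contact_force: [0.8, -0.5, 0.0]
opening: 0.0459
```

Run:
```python
from h import *
wait(5)
go(430.4,-99.7,110)
```

```text
t 15.05 pos [436.4 -96.1 131.2] jaw yaw -64.51 down [ 0.0349 -0.0047 -0.9994] open 45.9 F [-0.2  0.7  0.2]
slide needed [21.   0.3  7.6] dist 22.3
```

Emit:
send_rows --motion '[{"hand": 0,"slide": [10,0,7],"spin": 0},{"hand": 0,"slide": [30,0,1],"spin": 0},{"hand": 0,"slide": [25,0,1],"spin": 0}]'

```text
time: 15.35
tool_pos: [0.4368, -0.097, 0.068]
tool_rot: [2.518, 1.524, -0.17]
contact_force: [-0.3, -0.0, -1.1]
opening: 0.0459
```

Run:
```python
from h import *
wait(5)
go(430.4,-99.7,50)
```

```text
t 15.6 pos [436.6 -97.9  69.3] jaw yaw -64.11 down [ 0.0453 -0.0079 -0.9989] open 45.8 F [0.7 0.1 1. ]
slide needed [19.  -1.6  7.1] dist 20.4
```

Emit:
send_rows --motion '[{"hand": 0,"slide": [19,-2,7],"spin": 0}]'

```text
time: 15.7
tool_pos: [0.4336, -0.0999, 0.0527]
tool_rot: [2.484, 1.517, -0.203]
contact_force: [-1.1, -0.0, -1.4]
opening: 0.0459
```

Run:
```python
from h import *
wait(5)
go(430.4,-99.7,50)
```

```text
t 15.95 pos [431.2 -99.5  51.1] jaw yaw -64.1 down [ 0.047  -0.0086 -0.9989] open 46.1 F [-0.1 -0.7 -0.6]
slide needed [ 1.1 -0.2  0.8] dist 1.4
```

Emit:
send_rows --motion '[{"hand": -1,"slide": [0,0,0],"spin": 0}]'

```text
time: 16.05
tool_pos: [0.4319, -0.0997, 0.0521]
tool_rot: [2.501, 1.521, -0.188]
contact_force: [0.0, -0.1, -0.2]
opening: 0.0414
```

Run:
```python
from h import *
wait(7)
go(622.5,-300.3,140)
```

```text
t 16.4 pos [431.2 -99.4  51.4] jaw yaw -64.12 down [ 0.047  -0.0083 -0.9989] open 18.5 F [-1.1  1.6  5.5]
slide needed [-77.8 266.7 -87.5] dist 291.2
```

Emit:
send_rows --motion '[{"hand": -1,"slide": [-30,0,0],"spin": 0},{"hand": -1,"slide": [-30,0,0],"spin": 0},{"hand": -1,"slide": [-15,20,-7],"spin": 0},{"hand": -1,"slide": [0,45,-15],"spin": 0},{"hand": -1,"slide": [0,45,-15],"spin": 0},{"hand": -1,"slide": [0,45,-15],"spin": 0},{"hand": -1,"slide": [0,45,-15],"spin": 0},{"hand": -1,"slide": [0,40,-13],"spin": 0}]'

```text
time: 17.2
tool_pos: [0.6052, -0.281, 0.1371]
tool_rot: [2.564, 1.53, -0.121]
contact_force: [1.3, -0.4, -0.1]
opening: 0.019
```

Run:
```python
from h import *
wait(5)
go(622.5,-300.3,110)
```

```text
t 17.45 pos [ 603.1 -278.6  136.3] jaw yaw -63.87 down [ 0.038  -0.0033 -0.9993] open 18.9 F [-0.1  0.9 -1.1]
slide needed [27.1 27.5 -7. ] dist 39.2
```

Emit:
send_rows --motion '[{"hand": -1,"slide": [20,27,-7],"spin": 0}]'

```text
time: 17.55
tool_pos: [0.6219, -0.2976, 0.1203]
tool_rot: [2.583, 1.53, -0.1]
contact_force: [-0.4, -1.8, 1.0]
opening: 0.0189
```

Run:
```python
from h import *
wait(5)
go(622.5,-300.3,90)
p=vision.read_camera("scene");W=world(p)
m=(np.hypot(W[...,0]-.6225,W[...,1]+.3003)<.04)&(W[...,2]>.045)&(W[...,2]<.1)
S=W[m];print(len(S),S.min(0),S.max(0))
L=S[S[:,2]<S[:,2].min()+.02];print(L.min(0),L.max(0))
cv2.imwrite("pics/s4.png",cv2.resize(p["pixels"][192:384,150:406],(800,600)))
```

```text
t 17.8 pos [ 621.4 -298.7  117.4] jaw yaw -63.84 down [ 0.0374 -0.0027 -0.9993] open 19.1 F [-0.   0.1 -0.4]
slide needed [27.5  1.4  0.6] dist 27.5
1 [ 0.63154476 -0.32848101  0.04542094] [ 0.63154476 -0.32848101  0.04542094]
[ 0.63154476 -0.32848101  0.04542094] [ 0.63154476 -0.32848101  0.04542094]
```

View pics/s4.png

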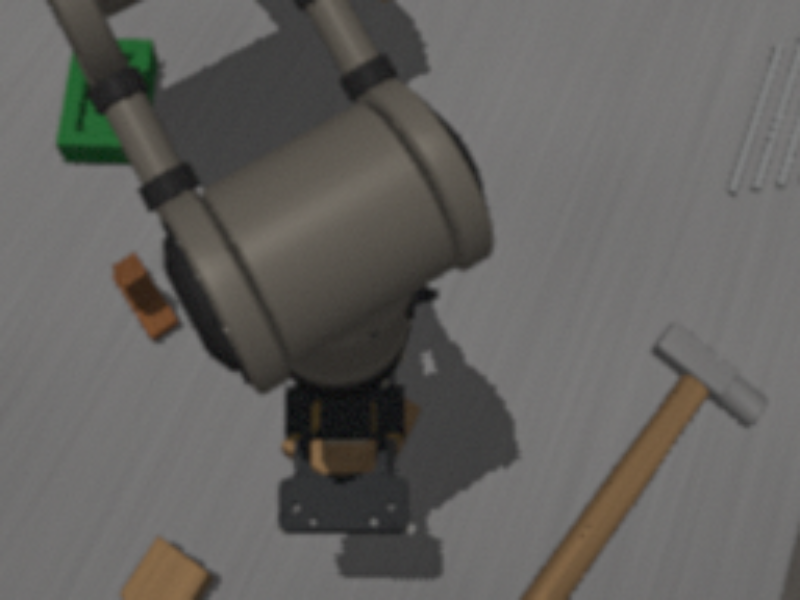

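The punch is occluded in this view, but the 19 mm opening shows it is held. I lower it by the measured pose.

Emit:
send_rows --motion '[{"hand": -1,"slide": [20,1,1],"spin": 0}]'

```text
time: 17.95
tool_pos: [0.6235, -0.3004, 0.1022]
tool_rot: [2.527, 1.526, -0.157]
contact_force: [0.3, 0.3, -0.2]
opening: 0.019
```

Run:
```python
from h import *
wait(5)
go(622.5,-300.3,78)
```

```text
t 18.2 pos [ 622.1 -300.    99.2] jaw yaw -63.82 down [ 0.0393 -0.0038 -0.9992] open 19.0 F [-0.2 -0.7 -0.5]
slide needed [21.2 -0.   0.5] dist 21.2
```

Emit:
send_rows --motion '[{"hand": -1,"slide": [15,0,0],"spin": 0}]'

```text
time: 18.3
tool_pos: [0.6243, -0.3009, 0.0873]
tool_rot: [2.524, 1.526, -0.16]
contact_force: [-0.2, -0.1, 0.8]
opening: 0.0191
```

Run:
```python
from h import *
wait(5)
go(622.5,-300.3,77.4)
```

```text
t 18.55 pos [ 622.7 -300.    84.1] jaw yaw -63.81 down [ 0.039  -0.0036 -0.9992] open 18.9 F [ 0.5 -0.2  0.3]
slide needed [6.6 0.  0.5] dist 6.7
```

Emit:
send_rows --motion '[{"hand": -1,"slide": [5,0,0],"spin": 0}]'

```text
time: 18.65
tool_pos: [0.6235, -0.3004, 0.0799]
tool_rot: [2.568, 1.53, -0.116]
contact_force: [-0.0, -1.0, -1.4]
opening: 0.0191
```

Run:
```python
from h import *
wait(5)
go(622.5,-300.3,77.4)
```

```text
t 18.9 pos [ 622.9 -300.1   79.1] jaw yaw -63.82 down [ 0.039  -0.0036 -0.9992] open 18.9 F [-0.  -0.4  0.7]
slide needed [1.6 0.  0.5] dist 1.7
```

Emit:
send_rows --motion '[{"hand": -1,"slide": [1.5,0,0],"spin": 0}]'

```text
time: 19.0
tool_pos: [0.6231, -0.3002, 0.0779]
tool_rot: [2.583, 1.531, -0.102]
contact_force: [-0.1, -0.1, -0.4]
opening: 0.0183
```

Run:
```python
from h import *
wait(4)
go(622.5,-300.3,77.4)
```

```text
t 19.2 pos [ 622.9 -300.    77.6] jaw yaw -63.82 down [ 0.0389 -0.0036 -0.9992] open 19.0 F [ 0.5  0.  -0.2]
slide needed [0.1 0.  0.5] dist 0.5
```

Emit:
send_rows --motion '[{"hand": -1,"slide": [1,0,0],"spin": 0}]'

```text
time: 19.3
tool_pos: [0.6232, -0.3002, 0.0774]
tool_rot: [2.582, 1.531, -0.102]
contact_force: [-2.5, 1.0, 7.8]
opening: 0.0194
```

Run:
```python
from h import *
wait(4)
go(622.5,-300.3,77.4)
```

```text
t 19.5 pos [ 623.1 -300.1   77.4] jaw yaw -63.82 down [ 0.0397 -0.004  -0.9992] open 19.5 F [-2.7  0.4  5.2]
slide needed [-0.  -0.1  0.6] dist 0.7
```

Emit:
send_rows --motion '[{"hand": 0,"slide": [0,0,0],"spin": 0}]'

```text
time: 19.6
tool_pos: [0.6232, -0.3002, 0.0775]
tool_rot: [2.578, 1.531, -0.106]
contact_force: [-0.1, -0.7, -0.0]
opening: 0.0233
```

Run:
```python
from h import *
wait(6)
go(428.4,-281,140,-28.5);print(observe()["qpos"])
```

```text
t 19.9 pos [ 623.  -300.1   77.1] jaw yaw -63.82 down [ 0.0393 -0.0038 -0.9992] open 44.4 F [0.8 1.  0.8]
slide needed [ -70.6 -101.7  164. ] dist 205.4
spin needed deg -35.31814061559193 rad -0.6164178394244161
[-0.56788526  0.75595575  1.23197343  0.01992874  1.11857189  0.53720905]
```

Emit:
send_rows --motion '[{"hand": 0,"slide": [-32,0,0],"spin": 0},{"hand": 0,"slide": [-32,0,0],"spin": 0},{"hand": 0,"slide": [-5,-20,32],"spin": 0},{"hand": 0,"slide": [0,-20,33],"spin": 0},{"hand": 0,"slide": [0,-20,33],"spin": 0},{"hand": 0,"slide": [0,-20,33],"spin": 0},{"hand": 0,"slide": [0,-15,25],"spin": 0}]'

```text
time: 20.6
tool_pos: [0.4359, -0.2829, 0.1393]
tool_rot: [2.545, 1.529, -0.136]
contact_force: [-0.5, -0.6, 0.4]
opening: 0.0461
```

Run:
```python
from h import *
wait(4)
go(428.4,-281,140,-28.5)
```

```text
t 20.8 pos [ 438.2 -283.9  139.9] jaw yaw -63.67 down [ 0.0432 -0.0066 -0.999 ] open 45.8 F [-0.1 -0.1  0. ]
slide needed [-0.6 -7.   7.5] dist 10.3
spin needed deg -35.17303566111418 rad -0.6138852802078228
```

Emit:
send_rows --motion '[{"hand": 0,"slide": [0,0,0],"spin": -0.14},{"hand": 0,"slide": [0,0,0],"spin": -0.14},{"hand": 0,"slide": [0,0,0],"spin": -0.14},{"hand": 0,"slide": [0,0,0],"spin": -0.14}]'

```text
time: 21.2
tool_pos: [0.444, -0.2857, 0.1404]
tool_rot: [1.905, 1.522, -0.196]
contact_force: [-0.3, -0.2, 0.8]
opening: 0.046
```

Run:
```python
from h import *
wait(4)
go(428.4,-281,130,-28.5)
p=vision.read_camera("top");cv2.imwrite("pics/t5.png",cv2.resize(p["pixels"],(800,600)))
```

```text
t 21.4 pos [ 443.3 -285.4  140.3] jaw yaw -30.95 down [ 0.0471 -0.009  -0.9989] open 45.7 F [-0.1  1.   0.6]
slide needed [  9.5 -15.5   4. ] dist 18.6
spin needed deg -2.450150906653761 rad -0.04276320049183237
```

View pics/t5.png

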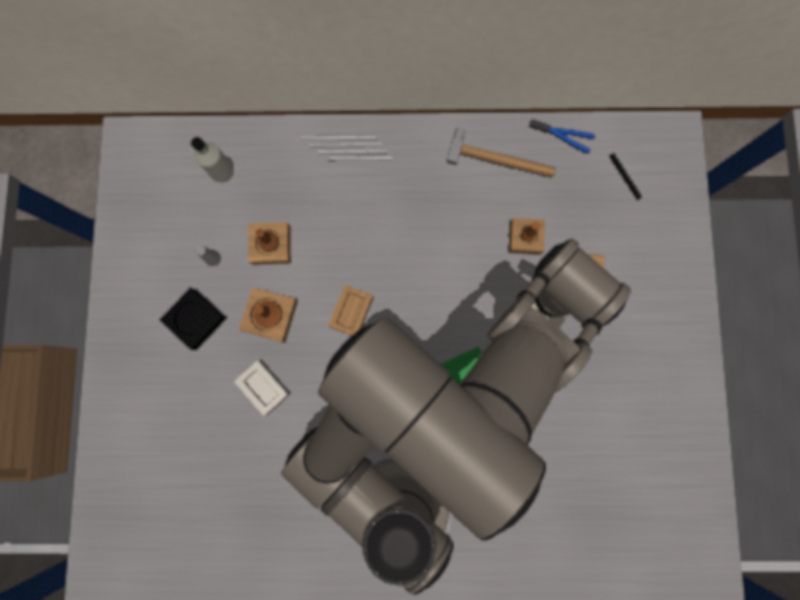

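Three punches are seated in their hollows in the top view: large (267,313), middle (267,240) and small (528,232). The tool has drifted to about 2.7° of tilt. Gripping the bar's shank across its width keeps the pads square to it, so I spin a further ~88°.

Emit:
send_rows --motion '[{"hand": 0,"slide": [0,0,0],"spin": 0.14},{"hand": 0,"slide": [0,0,0],"spin": 0.14},{"hand": 0,"slide": [0,0,0],"spin": 0.14},{"hand": 0,"slide": [0,0,0],"spin": 0.14},{"hand": 0,"slide": [0,0,0],"spin": 0.14},{"hand": 0,"slide": [0,0,0],"spin": 0.14},{"hand": 0,"slide": [0,0,0],"spin": 0.14},{"hand": 0,"slide": [0,0,0],"spin": 0.14}]'

```text
time: 22.25
tool_pos: [0.4454, -0.2858, 0.1402]
tool_rot: [3.103, 1.522, -0.193]
contact_force: [-0.1, 0.6, 0.1]
opening: 0.0455
```

Run:
```python
from h import *
wait(4)
go(428.4,-281,130,-118.5)
```

```text
t 22.45 pos [ 445.3 -285.7  140.2] jaw yaw -98.22 down [ 0.048  -0.0093 -0.9988] open 45.8 F [ 0.5 -0.4  0.4]
slide needed [ 9.3 -2.3 17.8] dist 20.2
spin needed deg 20.282965145095304 rad 0.3540045238491624
```

Emit:
send_rows --motion '[{"hand": 0,"slide": [0,0,0],"spin": 0.14},{"hand": 0,"slide": [0,0,0],"spin": 0.14},{"hand": 0,"slide": [0,0,0],"spin": 0.09}]'

```text
time: 22.75
tool_pos: [0.4455, -0.2857, 0.1401]
tool_rot: [-2.815, 1.522, -0.191]
contact_force: [-0.1, 1.2, 0.3]
opening: 0.0459
```

Run:
```python
from h import *
wait(4)
go(428.4,-281,110,-118.5)
```

```text
t 22.95 pos [ 445.4 -285.7  140.1] jaw yaw -119.27 down [ 0.048  -0.0093 -0.9988] open 45.9 F [ 0.5  0.3 -0.1]
slide needed [29.2  4.7 18.5] dist 34.9
spin needed deg -0.7659633410489022 rad -0.01336858225087958
```

Emit:
send_rows --motion '[{"hand": 0,"slide": [20,5,18],"spin": -0.01}]'

```text
time: 23.05
tool_pos: [0.4309, -0.2833, 0.1213]
tool_rot: [-2.903, 1.515, -0.258]
contact_force: [-0.1, -0.6, -0.2]
opening: 0.0461
```

Run:
```python
from h import *
wait(4)
go(428.4,-281,50,-118.5)
```

```text
t 23.25 pos [ 428.4 -281.6  119.5] jaw yaw -118.65 down [ 0.0479 -0.009  -0.9988] open 46.2 F [ 0.5 -0.3  0.3]
slide needed [69.4  0.6  3.5] dist 69.5
spin needed deg -0.14863412474369397 rad -0.0025941548575974327
```

Emit:
send_rows --motion '[{"hand": 0,"slide": [35,0,2],"spin": 0}]'

```text
time: 23.35
tool_pos: [0.432, -0.284, 0.0885]
tool_rot: [-2.93, 1.512, -0.288]
contact_force: [0.6, -0.7, -0.2]
opening: 0.0457
```

Run:
```python
from h import *
wait(4)
go(428.4,-281,50,-118.5)
```

```text
t 23.55 pos [ 428.9 -281.1   85. ] jaw yaw -118.61 down [ 0.0477 -0.0088 -0.9988] open 46.1 F [ 0.5 -0.6 -0. ]
slide needed [34.9  0.7  2.1] dist 35.0
spin needed deg -0.11350842994224308 rad -0.001981095831261459
```

Emit:
send_rows --motion '[{"hand": 0,"slide": [34,1,2],"spin": 0}]'

```text
time: 23.65
tool_pos: [0.4319, -0.2843, 0.0554]
tool_rot: [-2.926, 1.512, -0.283]
contact_force: [0.3, -0.3, -0.5]
opening: 0.0462
```

Run:
```python
from h import *
wait(5)
go(428.4,-281,50,-118.5)
```

```text
t 23.9 pos [ 429.1 -281.9   52.5] jaw yaw -118.6 down [ 0.0492 -0.01   -0.9987] open 45.8 F [ 0.4 -0.8  1.4]
slide needed [ 2.5 -0.5  1.1] dist 2.8
spin needed deg -0.10149478444499493 rad -0.0017714181621670871
```

Emit:
send_rows --motion '[{"hand": -1,"slide": [0,0,0],"spin": 0}]'

```text
time: 24.0
tool_pos: [0.4298, -0.2825, 0.0541]
tool_rot: [-2.865, 1.519, -0.223]
contact_force: [0.1, -0.2, 0.2]
opening: 0.0415
```

Run:
```python
from h import *
wait(7)
go(446,114.4,130,-111.6)
```

```text
t 24.35 pos [ 429.2 -282.1   53. ] jaw yaw -118.6 down [ 0.0497 -0.0106 -0.9987] open 19.7 F [0.2 0.9 3.5]
slide needed [ -80.3 -357.2  171.4] dist 404.3
spin needed deg -7.004433014399012 rad -0.12225041833665415
```

Emit:
send_rows --motion '[{"hand": -1,"slide": [-35,0,0],"spin": 0},{"hand": -1,"slide": [-35,0,0],"spin": 0},{"hand": -1,"slide": [-10,-20,10],"spin": 0},{"hand": -1,"slide": [0,-40,19],"spin": 0},{"hand": -1,"slide": [0,-40,19],"spin": 0},{"hand": -1,"slide": [0,-40,19],"spin": 0},{"hand": -1,"slide": [0,-40,19],"spin": 0},{"hand": -1,"slide": [0,-40,19],"spin": 0}]'

```text
time: 25.15
tool_pos: [0.4386, -0.035, 0.1335]
tool_rot: [-2.842, 1.52, -0.211]
contact_force: [0.2, 0.4, -0.7]
opening: 0.0199
```

Run:
```python
from h import *
wait(4)
go(446,114.4,130,-111.6)
```

```text
t 25.35 pos [438.9 -35.7 133.5] jaw yaw -119.0 down [ 0.0496 -0.0107 -0.9987] open 19.9 F [-1.3 -0.5 -1.1]
slide needed [   2.2 -134.6   66.8] dist 150.3
spin needed deg -7.399682300417183 rad -0.12914881974382802
```

Emit:
send_rows --motion '[{"hand": -1,"slide": [0,-40,19],"spin": 0},{"hand": -1,"slide": [0,-40,19],"spin": 0},{"hand": -1,"slide": [0,-35,18],"spin": 0},{"hand": -1,"slide": [0,0,0],"spin": -0.13}]'

```text
time: 25.75
tool_pos: [0.449, 0.089, 0.1323]
tool_rot: [-2.997, 1.518, -0.245]
contact_force: [0.2, -0.7, -0.9]
opening: 0.0197
```

Run:
```python
from h import *
wait(4)
go(446,114.4,120,-111.6)
```

```text
t 25.95 pos [448.9  85.7 132.3] jaw yaw -112.69 down [ 0.0512 -0.0142 -0.9986] open 20.1 F [ 0.6 -1.  -1.4]
slide needed [ 11.7 -25.3  14.4] dist 31.4
spin needed deg -1.0866344097921257 rad -0.018965348216337906
```

Emit:
send_rows --motion '[{"hand": -1,"slide": [5,-25,14],"spin": -0.02}]'

```text
time: 26.05
tool_pos: [0.4473, 0.1113, 0.1272]
tool_rot: [-3.037, 1.516, -0.28]
contact_force: [-0.0, 1.1, -1.1]
opening: 0.0198
```

Run:
```python
from h import *
wait(5)
go(446,114.4,79,-111.6)
p=vision.read_camera("scene");W=world(p)
m=(np.hypot(W[...,0]-.446,W[...,1]-.114)<.05)&(W[...,2]>.05)&(W[...,2]<.1)
S=W[m];print(len(S),S.min(0),S.max(0))
L=S[S[:,2]<.088]
print(cv2.minAreaRect((L[:,:2]*1000).astype(np.float32)))
cv2.imwrite("pics/s6.png",cv2.resize(p["pixels"][60:252,150:406],(800,600)))
```

```text
t 26.3 pos [446.1 113.  126.7] jaw yaw -111.69 down [ 0.0511 -0.0145 -0.9986] open 19.7 F [ 0.4 -0.1 -0.4]
slide needed [47.7 -1.   3.2] dist 47.8
spin needed deg -0.09162116060447545 rad -0.0015990909170466147
155 [0.4121082  0.08927848 0.07390229] [0.47861439 0.12082921 0.09984786]
((445.2649230957031, 101.0855484008789), (23.206127166748047, 66.4882583618164), 89.47294616699219)
```

View pics/s6.png

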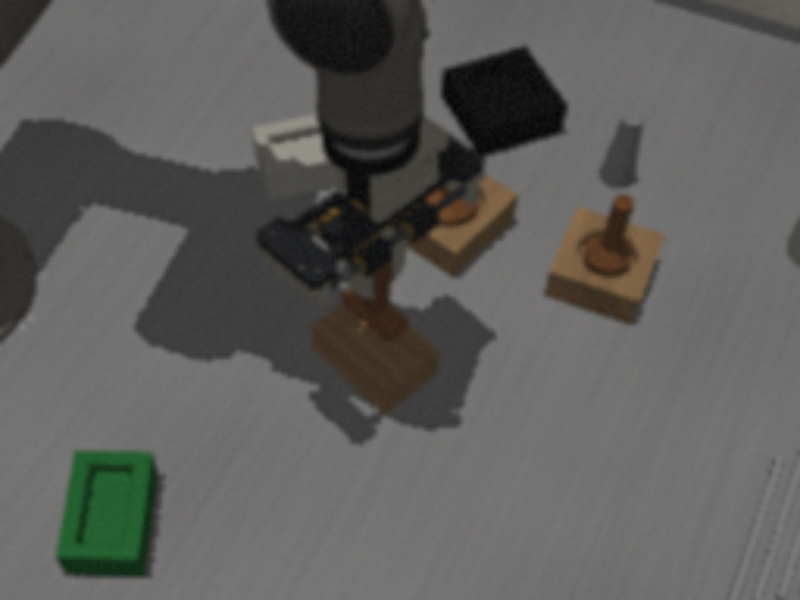

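The bar is held over the trough, crop (385,310), and lined up with it. I lower it.

Emit:
send_rows --motion '[{"hand": -1,"slide": [25,-1,2],"spin": 0}]'

```text
time: 26.45
tool_pos: [0.4487, 0.1136, 0.104]
tool_rot: [-2.997, 1.511, -0.236]
contact_force: [0.7, 0.1, -2.0]
opening: 0.0201
```

Run:
```python
from h import *
wait(5)
go(446,114.4,79,-111.6)
```

```text
t 26.7 pos [446.4 113.9 102.3] jaw yaw -111.74 down [ 0.0517 -0.0145 -0.9986] open 20.1 F [ 0.4 -0.7 -1.2]
slide needed [23.3 -0.2  1.8] dist 23.4
spin needed deg -0.13747081033103825 rad -0.0023993182656612535
```

Emit:
send_rows --motion '[{"hand": -1,"slide": [14,0,1],"spin": 0}]'

```text
time: 26.8
tool_pos: [0.4481, 0.114, 0.0903]
tool_rot: [-3.005, 1.512, -0.244]
contact_force: [0.4, -0.8, -1.1]
opening: 0.0197
```

Run:
```python
from h import *
wait(5)
go(446,114.4,79,-111.6)
```

```text
t 27.05 pos [446.6 114.   89.1] jaw yaw -111.74 down [ 0.0527 -0.0145 -0.9985] open 20.0 F [ 0.8 -0.7 -0.4]
slide needed [10.  -0.   1.3] dist 10.1
spin needed deg -0.13935184075002383 rad -0.00243214843980272
```

Emit:
send_rows --motion '[{"hand": -1,"slide": [8,0,1],"spin": 0}]'

```text
time: 27.15
tool_pos: [0.4473, 0.1144, 0.0822]
tool_rot: [-3.009, 1.513, -0.247]
contact_force: [0.3, 0.6, -2.2]
opening: 0.0198
```

Run:
```python
from h import *
wait(5)
go(446,114.4,79,-111.6)
```

```text
t 27.4 pos [446.1 114.3  81.1] jaw yaw -111.74 down [ 0.0526 -0.0145 -0.9985] open 20.0 F [-0.1 -0.5 -1. ]
slide needed [ 2.1 -0.   0.3] dist 2.1
spin needed deg -0.13510916585204313 rad -0.0023580997937412427
```

Emit:
send_rows --motion '[{"hand": -1,"slide": [2,0,0],"spin": 0}]'

```text
time: 27.5
tool_pos: [0.4465, 0.1143, 0.0793]
tool_rot: [-3.025, 1.516, -0.263]
contact_force: [0.7, -0.0, -0.2]
opening: 0.0199
```

Run:
```python
from h import *
wait(5)
go(446,114.4,79,-111.6)
```

```text
t 27.75 pos [446.2 114.3  79.1] jaw yaw -111.73 down [ 0.0526 -0.0145 -0.9985] open 19.9 F [ 0.1 -0.9 -1.3]
slide needed [ 0.1 -0.   0.3] dist 0.3
spin needed deg -0.13290480042125807 rad -0.0023196263590569
```

Emit:
send_rows --motion '[{"hand": -1,"slide": [1,0,0],"spin": 0}]'

```text
time: 27.85
tool_pos: [0.4467, 0.1142, 0.0788]
tool_rot: [-3.029, 1.515, -0.267]
contact_force: [-4.5, -0.2, 18.1]
opening: 0.02
```

Run:
```python
from h import *
wait(5)
go(446,114.4,79,-111.6)
```

```text
t 28.1 pos [446.6 114.2  78.9] jaw yaw -111.72 down [ 0.0536 -0.0146 -0.9985] open 19.7 F [-1.5 -0.7  7.3]
slide needed [-0.2  0.   0.6] dist 0.6
spin needed deg -0.12112700487098493 rad -0.0021140650480778963
```

Contact. I release, then lift away and move toward open space.

Emit:
send_rows --motion '[{"hand": 0,"slide": [0,0,0],"spin": 0}]'

```text
time: 28.2
tool_pos: [0.4468, 0.1142, 0.0792]
tool_rot: [-3.025, 1.514, -0.263]
contact_force: [-0.8, 0.4, -0.0]
opening: 0.0239
```

Run:
```python
from h import *
wait(6)
go(446,114,180)
```

```text
t 28.5 pos [446.5 114.2  78.8] jaw yaw -111.72 down [ 0.0534 -0.0147 -0.9985] open 44.3 F [0.5 0.2 0.5]
slide needed [-101.1   -0.2   -5.1] dist 101.2
```

Emit:
send_rows --motion '[{"hand": 0,"slide": [-25,0,0],"spin": 0},{"hand": 0,"slide": [-30,0,0],"spin": 0},{"hand": 0,"slide": [-30,0,0],"spin": 0},{"hand": 0,"slide": [-20,0,0],"spin": 0},{"hand": 0,"slide": [-5,40,-19],"spin": 0},{"hand": 0,"slide": [0,40,-19],"spin": 0},{"hand": 0,"slide": [0,40,-19],"spin": 0},{"hand": 0,"slide": [0,40,-19],"spin": 0}]'

```text
time: 29.3
tool_pos: [0.4521, -0.0609, 0.1958]
tool_rot: [-3.035, 1.516, -0.261]
contact_force: [1.1, 0.3, 0.3]
opening: 0.0459
```

Emit:
send_rows --motion '[{"hand": 0,"slide": [0,40,-19],"spin": 0},{"hand": 0,"slide": [0,40,-19],"spin": 0}]'

```text
time: 29.5
tool_pos: [0.4584, -0.1528, 0.1977]
tool_rot: [-3.033, 1.515, -0.258]
contact_force: [1.8, 1.2, 0.1]
opening: 0.0458
```

Run:
```python
from h import *
wait(4)
go(446,114,180)
C=dict(large=(438,307.4,.9),middle=(609.7,310,.9),small=(622.5,-300.3,.9),bar=(446,114.4,.9))
for cam in("scene","top"):
    p=vision.read_camera(cam);W=world(p)*1000
    cv2.imwrite(f"pics/{cam}9.png",cv2.resize(p["pixels"],(800,600)))
    for n,(x,y,_) in C.items():
        r=np.hypot(W[...,0]-x,W[...,1]-y)
        S=W[(r<40)&(W[...,2]>105)&(W[...,2]<130)]
        B=W[(r<75)&(W[...,2]>36)&(W[...,2]<44)]
        f=lambda Q:[np.round(cv2.minAreaRect(Q[:,:2].astype(np.float32))[i],1) for i in range(3)] if len(Q)>4 else None
        print(cam,n,"shank top",f(S),S[:,2].max().round(1) if len(S) else None,"block",f(B))
```

```text
t 29.7 pos [ 458.2 -151.6  197.2] jaw yaw -111.16 down [ 0.0524 -0.0135 -0.9985] open 46.0 F [-0.1 -0.3 -0.4]
slide needed [  12.9 -243.2  108.1] dist 266.4
scene large shank top [array([438.7, 306.8]), array([19. , 21.2]), np.float64(29.4)] 119.5 block [array([438.1, 307.6]), array([107.5, 106.1]), np.float64(74.7)]
scene middle shank top [array([610. , 308.7]), array([17.9, 17.9]), np.float64(24.8)] 120.9 block [array([609.6, 310.6]), array([91.8, 96.6]), np.float64(2.4)]
scene small shank top [array([ 623.2, -301.6]), array([17.1, 18.1]), np.float64(26.8)] 118.6 block [array([ 622.9, -300.2]), array([76.2, 76.3]), np.float64(85.8)]
scene bar shank top [array([446.4, 113.1]), array([21.3, 20.8]), np.float64(65.3)] 118.3 block [array([446.4, 114.8]), array([ 71.8, 105.4]), np.float64(68.3)]
top large shank top [array([438.2, 305.5]), array([17.5, 19.3]), np.float64(10.5)] 118.7 block [array([437.9, 307.1]), array([105.3, 104. ]), np.float64(74.6)]
top middle shank top [array([609.7, 309.3]), array([17.4, 17.4]), np.float64(0.3)] 119.3 block [array([609.8, 310.1]), array([92.8, 93.1]), np.float64(2.1)]
top small shank top [array([ 621.5, -299.9]), array([16.5, 19.9]), np.float64(86.5)] 119.6 block [array([ 621.6, -300.3]), array([74. , 78.7]), np.float64(87.7)]
top bar shank top [array([445.9, 113.8]), array([20.8, 19.9]), np.float64(69.7)] 120.6 block [array([446. , 114.7]), array([ 70.1, 103.8]), np.float64(68.0)]
```

View pics/scene9.png

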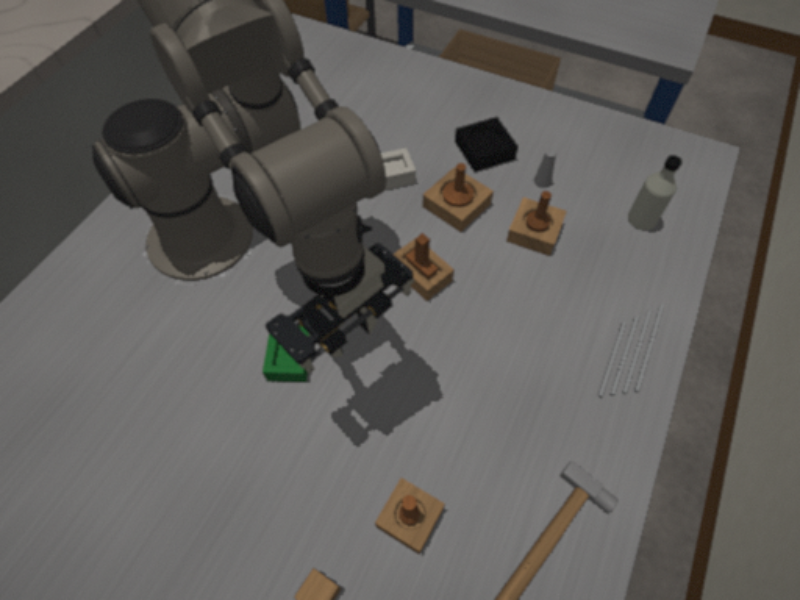

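View pics/top9.png

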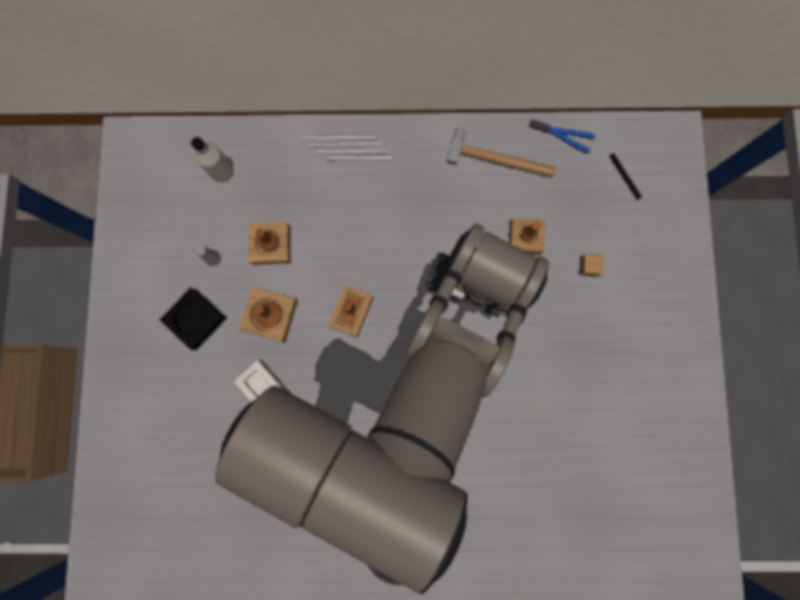

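In the scene view all four punches stand upright in their hollows: large (460,185), middle (540,212), bar (424,255) and small (410,510). The mandrel, offcut and decoys have not moved, and the arm is clear.

```bash
python3 -c "
from cell import job
print(job.hand_in())"
```

```text
the job is handed in; nothing more can be done
None
```

All four punches stand upright, head down, in their own hollows, and the job is handed in. I set them down in the order large, middle, small, bar, lowering each one until the force reading showed contact before letting go. The whole job took about 30 s.

- **Position:** in the last pictures from both cameras, each shank top is within about 2 mm of its block's centre. The bar lines up with the trough to about 3°.
- **Height:** the shank tops read 118–121 mm. They should be 116 mm, and the depth readings run 1–2 mm high or more, so I take them as seated.
- **Bystanders:** by eye in the pictures, the mandrel, offcut and look-alikes have not moved. The blocks measure where they did at the start.
- **Forces:** contact forces in the readings I took stayed below about 19 N, and the gripper was open and clear of everything at hand-in.

**Not as intended:**
- The tool's tilt drifted to about 3° over the run. I made up for this by gripping the bar across its width.
- The view of the small punch was blocked while I lowered it, so I placed it by the measured pose and force. The final pictures show it in its hollow.

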